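# Isolate and draw the blown fuse carrier

### The job

One of the three fuse carriers in the open steel cabinet has blown: it is the one with its striker pin standing up from its top. First switch the isolator off by pushing its toggle right over, away from the robot; then pinch that carrier's two opposed side catches together, lift it straight out and finish while still holding it pinched, level and still, a good hand's breadth above the cabinet's rim. Leave the other two carriers in their bases and the odds and ends in the cabinet where they are.

Things in the scene. Friction and masses are not known exactly. Their poses are not given: they have to be found in the camera images.
- cabinet: fixed steel cabinet sunk in the top of a long low brick wall, mouth up; origin under its middle at work-surface height, z up, x across its short side away from the robot, y along it. Recess 220 (x) x 370 mm (y), floor z 8, rim z 100 mm; open door lies on the wall at y 205 to 585, up to z 118 mm. Inside along y: isolator -150, fuse bases -80, -30, +20 (x 0), partition +56, then odds and ends
- isolator (a joint): angle of the isolator's toggle, rad: 0 is on (leaning 0.5 rad to the cabinet's -x side, towards the robot), 1.0 is off (leaning 0.5 rad to +x); an end stop at each end, starts at 0 to 0.1. Stiff, about 2 N at the tip, and stays where it is left: push it right to the end stop
- toggle_tip (a point): middle of the toggle's free end. Black toggle 22 mm wide (along the cabinet's y), 11 mm thick, 34 mm long from its pivot, turning about the cabinet's y axis; it moves with the toggle
- isolator_pivot (a point): pivot of the toggle, at x 0, y -150 mm, z 58 mm in the cabinet. The white isolator body under it is 36 mm wide (y); its top is at z 62 mm for 45 mm along x, and z 48 mm for 85 mm along x
- blown_grip (a point): the blown carrier: point midway between its catches' finger pads, 52 mm above its underside, z 80 mm in the cabinet when home. Axes as the cabinet's; catches on its -x and +x ends. Pale grey, 32 mm thick (y), 69 mm high, about 0.2 kg; like the other two, but its steel striker pin stands 18 mm up from its top, its head 11 mm across (flush on the others). Which of the three bases it is in varies
- blown_catch_near (a joint): how far the catch on the blown carrier's -x end is pressed in, m: 0 free, 0.006 fully in. Sprung: 3 N to start, 6.6 N fully in. The carrier is latched until both catches are in by 3 to 5 mm: squeeze both to their stops
- blown_catch_far (a joint): the same for the catch on its +x end
- blown_catch_near_pad (a point): middle of the outer face of the finger pad of the -x catch; the pad is 22 mm wide (y) and 24 mm high. The two pads' faces are 52 mm apart when free, 40 mm when fully in
- blown_catch_far_pad (a point): the same for the +x catch
- sound1_grip (a point): a sound carrier, same build, same point; stays home. The carriers stand 50 mm apart; the black base round each is 42 mm wide (y), and its walls end 26 mm below this point; 1.5 mm of play each way in the base
- sound2_grip (a point): the other sound carrier, same point; stays home
- coaster: square bamboo coaster, 90 x 90 x 9 mm; lies loose on the cabinet floor beyond the partition, origin at its underside; to be left alone
- scooter_key: scooter key with blue plastic head, 73 x 26 x 9 mm; lies loose on the cabinet floor beyond the partition, origin at its underside; to be left alone
- lock_cylinder: chrome lock cylinder with a small lever on top, 34 mm across, 35 mm high; lies loose on the cabinet floor beyond the partition, origin at its underside; to be left alone
- key_covers: two stacked dark hard-silicone key covers, 56 x 38 x 14 mm; lies loose on the cabinet floor beyond the partition, origin at its underside; to be left alone
- blown: the whole blown carrier; origin at the middle of its underside, 52 mm below blown_grip
Mind the look-alikes: they are no part of the job. What is shaped like the blown but green, pink or red is not meant.

How it is judged:
By the outcome, as a careful person would: the job done as asked, in the order asked, and still so for the second after the job is handed in, while the arm keeps its last pose, push and grip.
It also fails if it takes over 42 s, if anything falls off the work surface, if the arm or the gripper's body presses on something with over 40 N, if the wrist force passes 120 N, or if a joint passes its speed limit or range.

### The arm

A 7-joint arm with a two-finger parallel gripper is mounted at the origin on the work surface. World frame = base frame: x ahead of the robot, y to its left, z up, the work surface at z = 0. Lengths are in m, angles in rad, forces in N, time in s.
With the tool pointing down it reaches from about 0.35 to 0.9 m from the base axis. Payload 8.1 kg.
Tool frame: the origin (TCP) lies at the very end of the fingers, on their centre line; the grasp point (between the pads) lies 19 mm behind it (arm.grasp_offset is the distance from the TCP to the grasp point, in m); z points along the fingers, y is the direction in which the jaws open and shut (so a half turn about z gives the same grasp; the last joint's range is limited). The gripper opens to 92 mm and grips with 3 to 60 N. Pads are 19 mm wide; open, the fingers measure 130 mm over their backs; the gripper's body (75 mm by 190 mm) begins 47 mm behind the grasp point.
Start: joints at [-1.339, 0.434, 0.025, 1.573, -0.012, 1.134, -0.075], TCP at [0.205, 0.59, 0.227] pointing down, gripper open.
Joint ranges: [-2.62, 2.62], [-0.44, 2.09], [-1.27, 1.32], [0.08, 2.57], [-1.32, 4.46], [0.12, 2], [-2.74, 2.74]. Speed limits (rad/s): [2.22, 2.22, 3.01, 3.01, 3.14, 3.14, 3.14].

### API

Orientations are given as a rotation vector (axis times angle).
In Python, from cell import arm, eyes, workorder gives the robot as it stands.
- The arm moves only by the shell command python3 -m inch 'ROWS' [FORCE]. ROWS is JSON, a list that holds one entry, the list of rows, each a list of 5 numbers: the closure, from 0 (fully open) to 1 (shut), then the shift along the tool's x, y, z in mm, then the turn about the tool's z in degrees. A call has 1 to 12 rows; each row shifts and turns the pose as measured when the row begins, along the tool's axes as they then stand; what a row does not reach is not made up. A row lasts 1/10 s, in which the tool goes at most 50 mm and 8.59 degrees, less where a joint would pass 70% of its speed; a pose out of reach is approached as far as the arm can. A call with a gripper value outside its range is refused whole. The fingers move at their own pace and stop on an object; FORCE is the grip in N (left out, the last holds). Time passes only in rows, so rows that do not move let the fingers close. It gives the time, the measured TCP pose, the force and the opening at its end, in the units of the state.
- arm.observe(): the state, without advancing time (a new reading comes with each control period).
- eyes.get_image(name): name is "scene" or "side" or "wrist"; returns a dict with "frame" (420x560x3 uint8, blue, green, red), "intrinsics" (3x3 intrinsics, pixels), "rvec" (rotation vector, rad) and "tvec" (3), from world to camera coordinates, as OpenCV has them; the wrist camera has in their place "T_tool_cam" (4x4, takes a point from camera to tool coordinates, whose origin is the TCP and whose axes are the flange's). Camera axes: x right, y down, z forward; pixel columns grow to the right and rows downward; lengths in m; the calibration is good to about 2 mm. A picture is of the moment at which its call begins: read the wrist's pose just before it. There is no depth.
- workorder.sign_off(): hands the job in, once; it reports no verdict.
The state is a dict: "clock": time; "joints": joint angles; "dq": joint speeds; "joint_efforts": joint torques, N m; "position": TCP position; "ee_rot": TCP orientation; "force": force on the tool from outside, world axes, zero at the start; "ft_torque": the same for the moment, N m; "width": opening from 0.0 (shut) to 1.0 (fully open).
Only numpy, scipy, OpenCV 4.12 (cv2) and the standard library are available. Lean on these libraries where they do the work, as an engineer would, in place of code of your own. Each camera call takes 0.05 s, during which the arm holds its last target.

## Working session

There is one attempt and no reset: what is moved stays moved. The work goes in short steps, Python scripts to look and compute and a shell command to move; the robot and the scene stay as the last step left them, time stands still between calls to the robot, and variables do not carry over. Pictures are saved under pics/ and viewed, and the job is handed in when it is done.

```bash
mkdir -p pics; ls
python3 - <<'E'
from cell import arm, eyes
import cv2
s=arm.observe()
print(s['clock'],s['position'],s['ee_rot'],s['width'],arm.grasp_offset)
for n in("scene","side","wrist"):
    i=eyes.get_image(n); cv2.imwrite(f'pics/{n}0.png',i['frame']); print(n,i['intrinsics'],i.get('rvec'),i.get('tvec'),i.get('T_tool_cam'))
E
```

```text
pics
0.0 [0.20524095 0.58978572 0.22593368] [-5.23502375e-01 -3.09755056e+00  2.50816629e-03] 1.0009005509503373 0.0188
scene [[517.10247789   0.         281.38838198]
 [  0.         517.10247789 213.02425916]
 [  0.           0.           1.        ]] [ 1.76723778  1.61879065 -0.76742405] [-0.07583996 -0.25598209  1.4453538 ] None
side [[406.52298591   0.         272.4122213 ]
 [  0.         406.52298591 215.11261023]
 [  0.           0.           1.        ]] [ 0.18655077 -2.82097093  1.23365374] [0.51415356 0.05223338 0.86058308] None
wrist [[292.94054994   0.         277.27726093]
 [  0.         292.94054994 209.97915549]
 [  0.           0.           1.        ]] None None [[-5.18070142e-05 -9.65516411e-01 -2.60342192e-01  6.96784747e-02]
 [ 9.99999390e-01 -3.37342608e-04  1.05208779e-03  5.92087545e-04]
 [-1.10363254e-03 -2.60341978e-01  9.65515839e-01 -1.57219885e-01]
 [ 0.00000000e+00  0.00000000e+00  0.00000000e+00  1.00000000e+00]]
```

View pics/scene0.png

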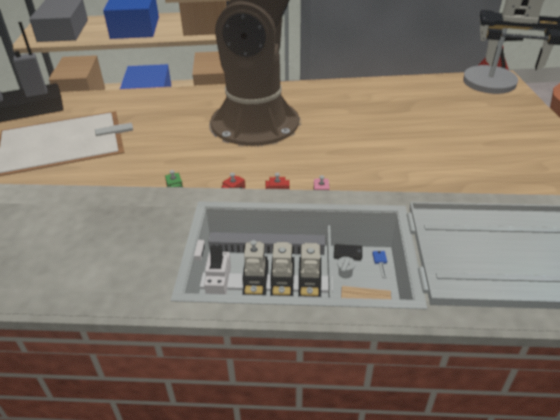

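View pics/side0.png

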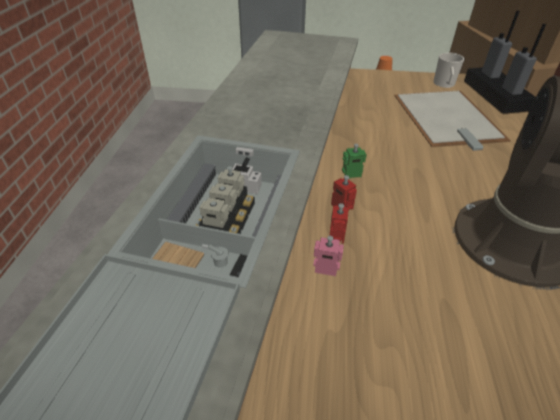

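View pics/wrist0.png

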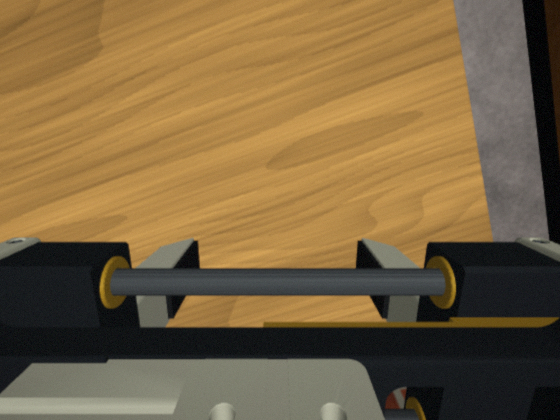

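The scene view shows the cabinet (about 185–415, 205–305), the isolator at about (215,265) and three carriers at (255,265), (283,265) and (311,265). Green, red, red and pink look-alikes stand on the table at (174,180), (233,183), (277,183) and (321,185). Next I'll zoom in to find the pin.

Run:
```python
import cv2
a=cv2.imread('pics/scene0.png')[200:310,180:430]; cv2.imwrite('pics/sc.png',cv2.resize(a,None,fx=3.2,fy=3.2,interpolation=cv2.INTER_CUBIC))
a=cv2.imread('pics/side0.png')[130:280,110:310]; cv2.imwrite('pics/si.png',cv2.resize(a,None,fx=4,fy=4,interpolation=cv2.INTER_CUBIC))
```

```text
(no output)
```

View pics/sc.png

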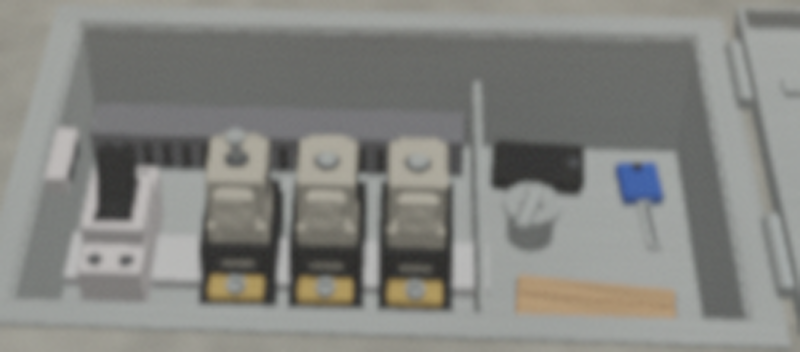

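View pics/si.png

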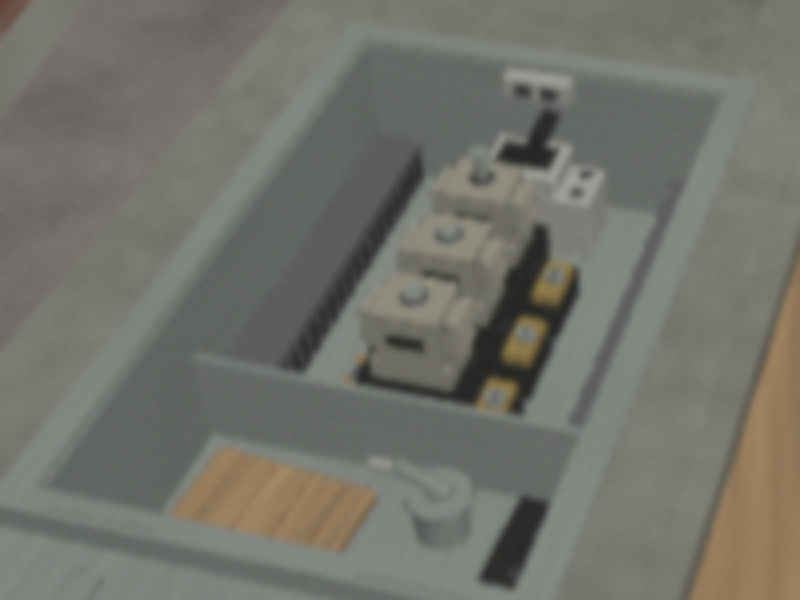

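Candidates for the blown carrier, in the scene crop: left (236,165), middle (327,165) and right (418,165), plus the coloured look-alikes on the table. Only the left one, nearest the isolator, has a raised pin: head at (236,135) in the scene crop and (482,160) in the side crop. The other two pins are flush. Next I'll triangulate.

```bash
cat > h.py <<'E'
import numpy as np,cv2
from scipy.spatial.transform import Rotation as R
from cell import arm,eyes
def cam(n):
    i=eyes.get_image(n); return dict(K=i['intrinsics'],R=cv2.Rodrigues(np.array(i['rvec']))[0],t=np.array(i['tvec']).ravel(),im=i['frame'])
def ray(c,p):
    d=c['R'].T@np.linalg.inv(c['K'])@np.array([p[0],p[1],1.]); return -c['R'].T@c['t'],d/np.linalg.norm(d)
def plane(c,p,z):
    o,d=ray(c,p); return o+d*(z-o[2])/d[2]
def tri(rs):
    A=np.zeros((3,3));b=np.zeros(3)
    for o,d in rs:
        P=np.eye(3)-np.outer(d,d);A+=P;b+=P@o
    x=np.linalg.solve(A,b); return x,[np.linalg.norm(np.cross(x-o,d)) for o,d in rs]
E
python3 - <<'E'
from h import *
sc=cam('scene');si=cam('side')
fs=lambda p:((p[0]+.5)/3.2-.5+180,(p[1]+.5)/3.2-.5+200)
fi=lambda p:((p[0]+.5)/4-.5+110,(p[1]+.5)/4-.5+130)
for n,a,b in [('pin',(236,133),(482,156)),('s1',(327,160),(450,232)),('s2',(418,161),(412,295))]:
    print(n,tri([ray(sc,fs(a)),ray(si,fi(b))]))
for p in [(82,28),(697,40),(747,322),(18,297)]: print('rim sc',plane(sc,fs(p),.1))
for p in [(370,45),(725,95),(45,488)]: print('rim si',plane(si,fi(p),.1))
for p in [(327,160),(418,161)]: print(plane(sc,fs(p),.098))
for p in [(450,232),(412,295)]: print(plane(si,fi(p),.098))
E
```

```text
pin (array([ 0.61127364, -0.02174251,  0.11294182]), [np.float64(0.0006333674712338545), np.float64(0.0006333674712339003)])
s1 (array([0.61981465, 0.02642772, 0.09768569]), [np.float64(0.0006780991863082799), np.float64(0.000678099186308225)])
s2 (array([0.62683588, 0.07656843, 0.09817259]), [np.float64(0.00025838513932915637), np.float64(0.0002583851393291481)])
rim sc [ 0.49544214 -0.11077168  0.1       ]
rim sc [0.54181852 0.25355115 0.1       ]
rim sc [0.75656789 0.22320175 0.1       ]
rim sc [ 0.70700144 -0.13647013  0.1       ]
rim si [ 0.70517557 -0.13814167  0.1       ]
rim si [ 0.49125426 -0.11301062  0.1       ]
rim si [0.75365423 0.22390468 0.1       ]
[0.6209022  0.02679762 0.098     ]
[0.62637828 0.0764476  0.098     ]
[0.61944808 0.02594442 0.098     ]
[0.62700286 0.07668594 0.098     ]
```

Both views agree. Cabinet centre is about (0.624, 0.057) with yaw about -0.134 rad. The blown grip is about (0.612, -0.0215, 0.080) and the isolator pivot about (0.604, -0.092, 0.058). The path at z 0.22 is clear, so I'll swing over.

```bash
python3 -m inch '[[[1,-43,-3,0,4],[1,-43,-3,0,4],[1,-43,-3,0,4],[1,-43,-3,0,4],[1,-43,-3,0,4],[1,-43,-3,0,4],[1,-43,-3,0,4],[1,-43,-3,0,4],[1,-43,-3,0,4],[1,-43,-3,0,4],[1,-43,-3,0,4],[1,-43,-3,0,4]]]' 25
```

```text
clock: 1.45
position: [0.5632, 0.2262, 0.2228]
ee_rot: [-1.757, -2.599, 0.001]
force: [0.4, 0.7, 0.6]
width: 0.024
```

```bash
cat >> h.py <<'E'
PSI=-0.134; C=np.array([.624,.057])
def cab(x,y): # mm in cabinet -> world xy m
    c,s=np.cos(PSI),np.sin(PSI); return C+np.array([c*x-s*y,s*x+c*y])/1000
def delta(xy,z,yaw=None):
    s=arm.observe(); M=R.from_rotvec(s['ee_rot']).as_matrix()
    d=M.T@(np.array([*xy,z])-s['position'])*1000
    a=np.degrees(np.arctan2(M[1,1],M[0,1])); t=np.degrees(PSI if yaw is None else yaw)
    print('tool d mm',d.round(1),'turn',round(a-t,2),'pos',np.round(s['position'],4),'tooly',round(a,2),'z',M[:,2].round(4),'F',np.round(s['force'],1),'w',round(s['width'],3),'t',s['clock'])
E
python3 -c "
from h import *
delta(cab(-50,-150),.2)"
```

```text
tool d mm [-285.5 -124.1   22.3] turn 29.55 pos [0.5632 0.2262 0.2228] tooly 21.88 z [-0.0035  0.0019 -1.    ] F [0.4 0.7 0.6] w 0.024 t 1.45
```

```bash
python3 -m inch '[[[1,-42,-5,2,4.2],[1,-42,-5,2,4.2],[1,-42,-5,2,4.2],[1,-42,-5,2,4.2],[1,-42,-5,2,4.2],[1,-42,-5,2,4.2],[1,-30,-5,0,4],[1,0,0,0,0],[1,0,0,0,0]]]'
python3 -c "
from h import *
delta(cab(-50,-150),.2)
s=arm.observe();i=eyes.get_image('wrist');cv2.imwrite('pics/w1.png',i['frame'])"
```

```text
clock: 2.35
position: [0.5744, -0.0743, 0.21]
ee_rot: [2.394, 2.034, -0.003]
force: [0.9, 0.5, 0.4]
width: 0.002
tool d mm [-13.8 -18.   10.1] turn -1.63 pos [ 0.5744 -0.0743  0.21  ] tooly -9.3 z [-0.0012 -0.0013 -1.    ] F [0.9 0.5 0.4] w 0.002 t 2.35
```

View pics/w1.png

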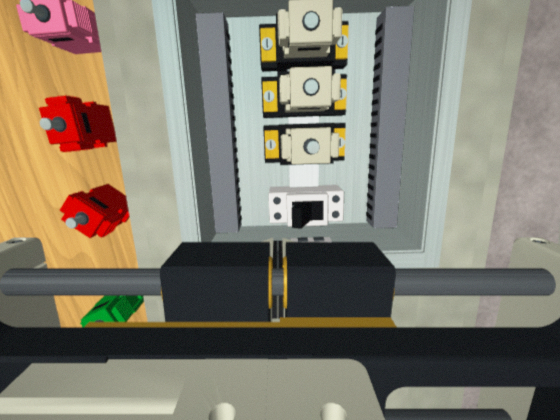

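The wrist view shows the three carriers, with pins at about (311,20), (311,86) and (311,147). The nearest, next to the isolator at (305,205), is the blown one. I'll cross-check their positions.

```bash
cat >> h.py <<'E'
def wray(i,s,p):
    T=np.array(i['T_tool_cam']);M=R.from_rotvec(s['ee_rot']).as_matrix()
    d=M@T[:3,:3]@np.linalg.inv(i['intrinsics'])@np.array([p[0],p[1],1.]); o=M@T[:3,3]+s['position']; return o,d/np.linalg.norm(d)
def wplane(i,s,p,z):
    o,d=wray(i,s,p); return (o+d*(z-o[2])/d[2])[:2]
def tocab(xy):
    c,s=np.cos(PSI),np.sin(PSI); v=(np.array(xy)-C)*1000; return np.array([c*v[0]+s*v[1],-s*v[0]+c*v[1]]).round(1)
E
python3 - <<'E'
from h import *
s=arm.observe();i=eyes.get_image('wrist')
a=i['frame'][60:245,170:460]; cv2.imwrite('pics/w1c.png',cv2.resize(a,None,fx=2.7,fy=2.7,interpolation=cv2.INTER_CUBIC))
for n,p,z in [('s2',(311,20),.098),('s1',(311,86),.098),('pin',(312,146),.115),('isoL',(270,222),.048),('isoR',(345,222),.048)]:
    q=wplane(i,s,p,z);print(n,q.round(4),tocab(q))
E
```

```text
s2 [0.627  0.0763] [ 0.4 19.5]
s1 [0.6205 0.027 ] [  0.5 -30.2]
pin [ 0.613  -0.0217] [ -0.4 -79.4]
isoL [ 0.5615 -0.1027] [ -40.6 -166.6]
isoR [ 0.646  -0.1165] [  45. -169.]
```

View pics/w1c.png

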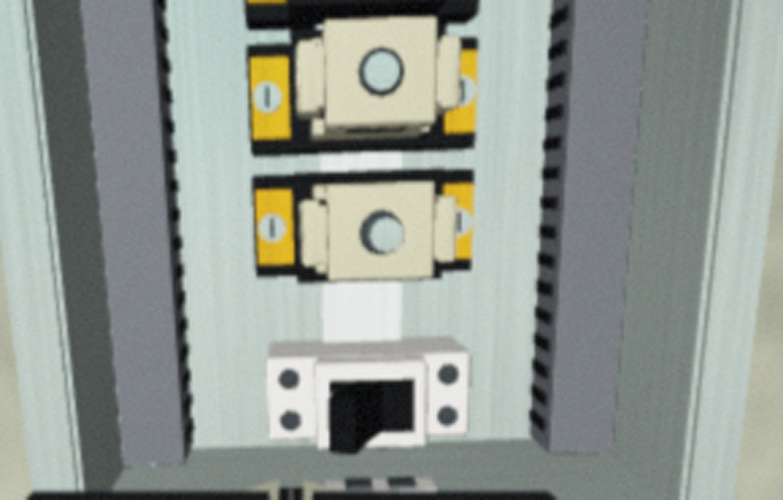

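Run:
```python
from h import *
sc=cam('scene');s=arm.observe();i=eyes.get_image('wrist')
fs=lambda p:((p[0]+.5)/3.2-.5+180,(p[1]+.5)/3.2-.5+200)
x,e=tri([ray(sc,fs((463,142))),wray(i,s,(229,12))]);print(x,tocab(x[:2]),e)
x,e=tri([ray(sc,fs((463,122))),wray(i,s,(197,12))]);print(x,tocab(x[:2]),e)
for z in(.02,.04,.06):print(z,tocab(wplane(i,s,(241,225),z)),tocab(wplane(i,s,(374,225),z)))
```

```text
[0.55783946 0.11365334 0.04443722] [-73.1  47.3] [np.float64(2.369868468085074e-05), np.float64(2.369868468086762e-05)]
[0.52559928 0.12093568 0.03193736] [-106.1   50.2] [np.float64(0.0022226205994382874), np.float64(0.0022226205994383265)]
0.02 [ -77.5 -176.6] [  87.9 -180.8]
0.04 [ -74.7 -170.2] [  81.2 -174.1]
0.06 [ -71.9 -163.7] [  74.5 -167.4]
```

Measurements agree to about 1 mm. Duct tops are about z 45, so they're clear. I'll align beside the toggle, then descend.

```bash
python3 -m inch '[[[1,-14,-18,0,-1.6],[1,0,0,10,0],[1,0,0,0,0]]]' 25
python3 -c "
from h import *
delta(cab(-50,-150),.073)"
```

```text
clock: 2.85
position: [0.5557, -0.0792, 0.1994]
ee_rot: [-2.353, -2.081, 0.001]
force: [-0.2, 1.2, 0.0]
width: 0.003
tool d mm [ -5.9  -0.5 126.4] turn 0.67 pos [ 0.5557 -0.0792  0.1994] tooly -7.01 z [-7.e-04  1.e-04 -1.e+00] F [-0.2  1.2  0. ] w 0.003 t 2.85
```

```bash
python3 -m inch '[[[1,-6,0,30,0.7],[1,0,0,30,0],[1,0,0,30,0],[1,0,0,20,0],[1,0,0,15,0],[1,0,0,0,0]]]' 25
python3 -c "
from h import *
delta(cab(-50,-150),.073)
i=eyes.get_image('wrist');cv2.imwrite('pics/w2.png',i['frame'])
i=eyes.get_image('side')['frame'][130:280,110:310];cv2.imwrite('pics/s2.png',cv2.resize(i,None,fx=4,fy=4,interpolation=2))"
```

```text
clock: 3.45
position: [0.5605, -0.0784, 0.0708]
ee_rot: [2.356, 2.077, 0.007]
force: [-0.1, 0.5, -0.5]
width: 0.003
tool d mm [-7.3 -5.2 -2.3] turn 0.47 pos [ 0.5605 -0.0784  0.0708] tooly -7.2 z [ 0.0036  0.0024 -1.    ] F [-0.1  0.5 -0.5] w 0.003 t 3.45
```

View pics/s2.png

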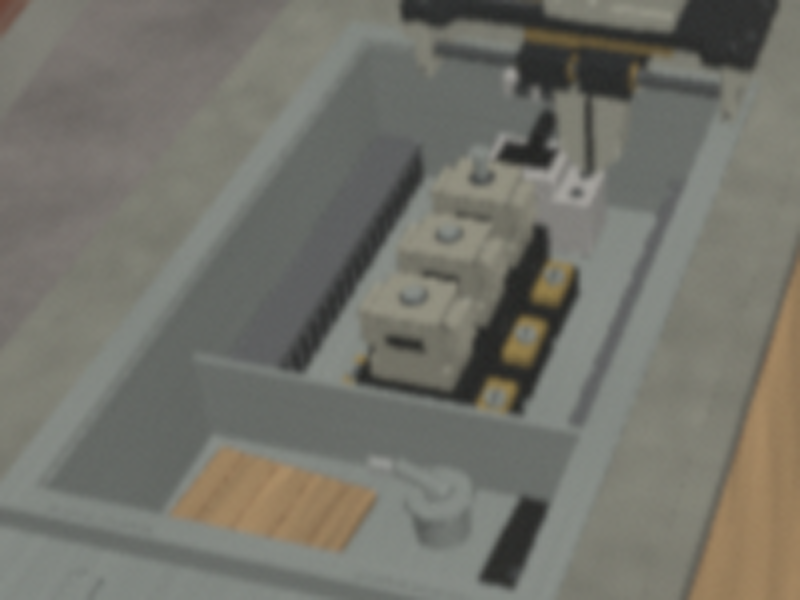

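The closed fingers stand just on the robot side of the toggle with no contact. Now I'll push +y of the tool in small steps.

```bash
python3 -m inch '[[[1,-7,0,-1,0.4],[1,0,6,0,0],[1,0,6,0,0],[1,0,6,0,0],[1,0,6,0,0]]]' 25
python3 -c "
from h import *
delta(cab(-18,-150),.073)"
```

```text
clock: 4.05
position: [0.5872, -0.089, 0.0813]
ee_rot: [2.363, 2.067, 0.019]
force: [-1.6, 1.5, 6.6]
width: 0.008
tool d mm [-0.4 -1.1  8.3] turn 0.03 pos [ 0.5872 -0.089   0.0813] tooly -7.65 z [ 0.0107  0.0057 -0.9999] F [-1.6  1.5  6.6] w 0.008 t 4.05
```

```bash
python3 -c "
from h import *
i=eyes.get_image('side')['frame'][110:210,200:330];cv2.imwrite('pics/s3.png',cv2.resize(i,None,fx=6,fy=6,interpolation=2))
i=eyes.get_image('scene')['frame'][200:310,180:330];cv2.imwrite('pics/c3.png',cv2.resize(i,None,fx=5,fy=5,interpolation=2))"
```

```text
(no output)
```

View pics/s3.png

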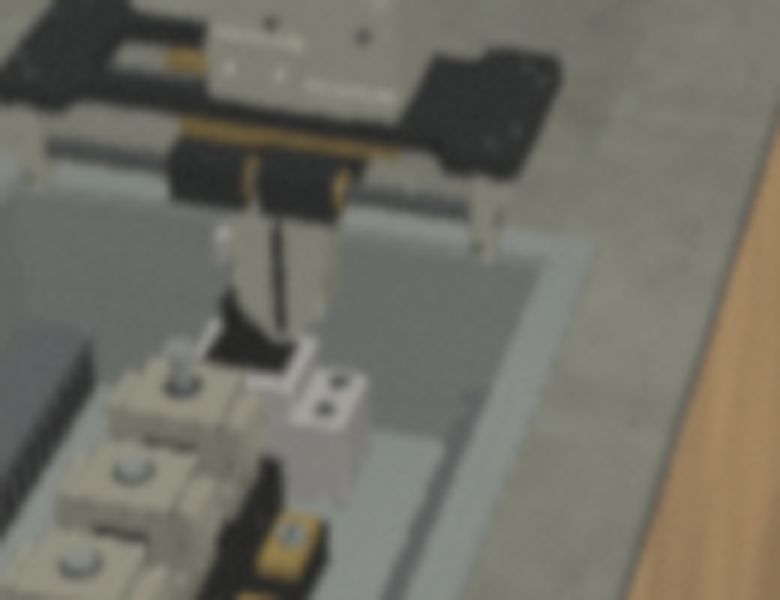

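View pics/c3.png

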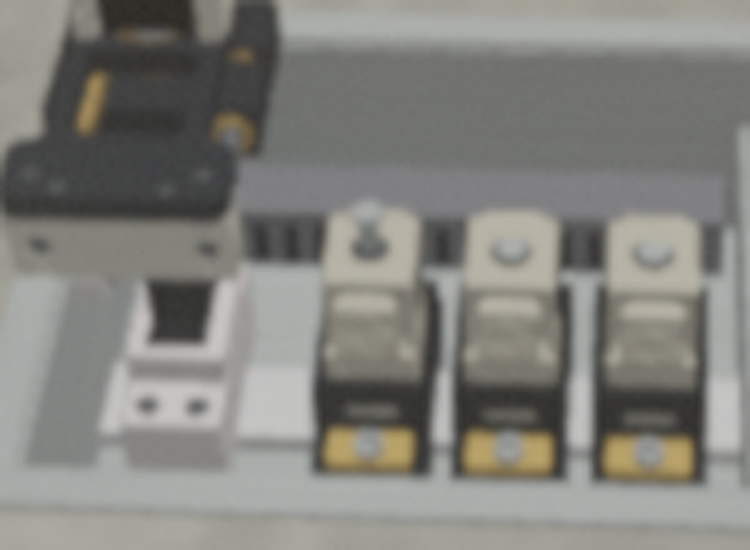

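The toggle has moved to about upright. The bevelled fingertips rode up a little, from z 71 to 81 mm. I'll correct the height while pushing on.

```bash
python3 -m inch '[[[1,0,0,4,0],[1,0,5,4,0],[1,0,5,2,0],[1,0,5,2,0]]]' 25
python3 -c "
from h import *
delta(cab(-8,-150),.073)"
```

```text
clock: 4.55
position: [0.6005, -0.0909, 0.0745]
ee_rot: [-2.362, -2.065, -0.017]
force: [-41.6, 8.1, 62.3]
width: 0.004
tool d mm [-0.3 -4.5  1.4] turn -0.02 pos [ 0.6005 -0.0909  0.0745] tooly -7.69 z [ 0.0055  0.0103 -0.9999] F [-41.6   8.1  62.3] w 0.004 t 4.55
```

Force has jumped to about 75 N, so the end stop has been reached. Backing off now.

```bash
python3 -m inch '[[[1,0,-4,-6,0],[1,0,-6,-15,0],[1,0,-4,-30,0],[1,0,-10,-40,0],[1,0,-10,-40,0],[1,0,0,0,0]]]' 25
python3 -c "
from h import *
delta(cab(0,-79.5),.2)
i=eyes.get_image('side')['frame'][110:210,180:310];cv2.imwrite('pics/s4.png',cv2.resize(i,None,fx=6,fy=6,interpolation=2))
i=eyes.get_image('wrist')['frame'];cv2.imwrite('pics/w4.png',i)"
```

```text
clock: 5.15
position: [0.5665, -0.0888, 0.2132]
ee_rot: [-2.364, -2.063, -0.017]
force: [0.7, -0.9, 0.6]
width: 0.006
tool d mm [72.6 37.4 14.2] turn -0.11 pos [ 0.5665 -0.0888  0.2132] tooly -7.79 z [ 0.0057  0.0097 -0.9999] F [ 0.7 -0.9  0.6] w 0.006 t 5.15
```

View pics/s4.png

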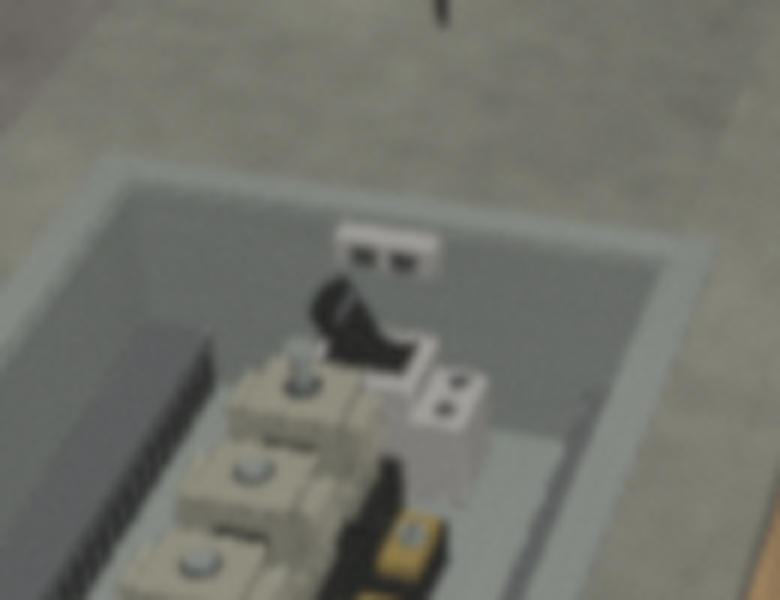

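View pics/w4.png

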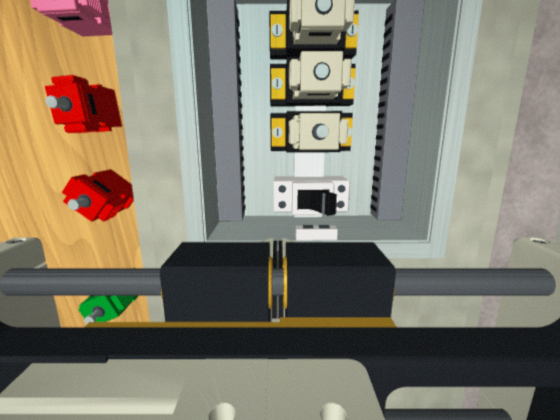

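The toggle now leans to +x: side crop tip about (340,300), wrist (327,200). I'll compare it with the expected off position, plus the pin and the fingers' clear path.

Run:
```python
from h import *
si=cam('side')
for a in (.8,.9,1.0):
    for dn in (0,):
        th=a-.5; p=[*cab(34*np.sin(th),-150),.058+.034*np.cos(th)]
        u=si['K']@(si['R']@np.array(p)+si['t']);u=u[:2]/u[2]
        print(a,((u-[180,110]+.5)*6-.5).round(0))
    for dy in (-11,11):
      for t in(-5.5,5.5):
        th=a-.5;c_,s_=np.cos(th),np.sin(th); p=[*cab(34*s_+t*c_,-150+dy),.058+.034*c_-t*s_/1000]
        u=si['K']@(si['R']@np.array(p)+si['t']);u=u[:2]/u[2];print('   ',((u-[180,110]+.5)*6-.5).round(0))
im=si['im'][110:210,180:310];c=cv2.resize(im,None,fx=6,fy=6,interpolation=2)[250:400,280:460];cv2.imwrite('pics/s5.png',cv2.resize(c,None,fx=4,fy=4,interpolation=2))
```

```text
0.8 [341. 290.]
    [363. 272.]
    [338. 275.]
    [344. 305.]
    [319. 308.]
0.9 [333. 291.]
    [355. 273.]
    [331. 278.]
    [336. 305.]
    [311. 310.]
1.0 [326. 293.]
    [347. 273.]
    [324. 281.]
    [328. 306.]
    [305. 313.]
```

View pics/s5.png

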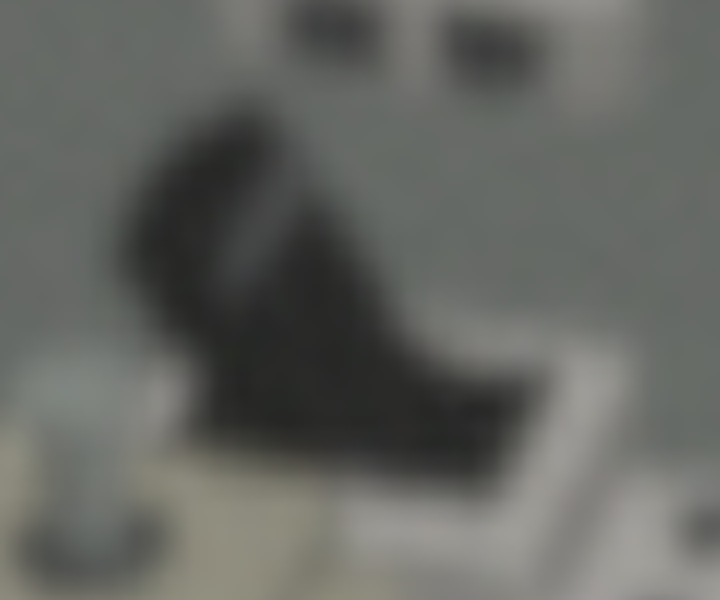

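Run:
```python
from h import *
s=arm.observe();i=eyes.get_image('wrist');T=np.array(i['T_tool_cam']);M=R.from_rotvec(s['ee_rot']).as_matrix()
def pr(p):
    q=T[:3,:3].T@(M.T@(np.array(p)-s['position'])-T[:3,3]);u=i['intrinsics']@q;return u[:2]/u[2]
for a in(.8,.9,1.):
    th=a-.5;c_,s_=np.cos(th),np.sin(th)
    print(a,[((pr([*cab(34*s_+t*c_,-150+dy),.058+.034*c_-t*s_/1000])-[260,110]+.5)*6-.5).round(0) for dy in(-11,11) for t in(-5.5,5.5)])
print('base ref',[((pr([*cab(sx*22.5,-132),.062])-[260,110]+.5)*6-.5).round(0) for sx in(-1,1)])
c=i['frame'][110:210,260:380];cv2.imwrite('pics/w5.png',cv2.resize(c,None,fx=6,fy=6,interpolation=2))
```

```text
0.8 [array([381., 651.]), array([442., 645.]), array([386., 518.]), array([449., 514.])]
0.9 [array([401., 650.]), array([459., 643.]), array([407., 517.]), array([465., 511.])]
1.0 [array([421., 648.]), array([474., 639.]), array([427., 516.]), array([481., 509.])]
base ref [array([205., 443.]), array([464., 443.])]
```

View pics/w5.png

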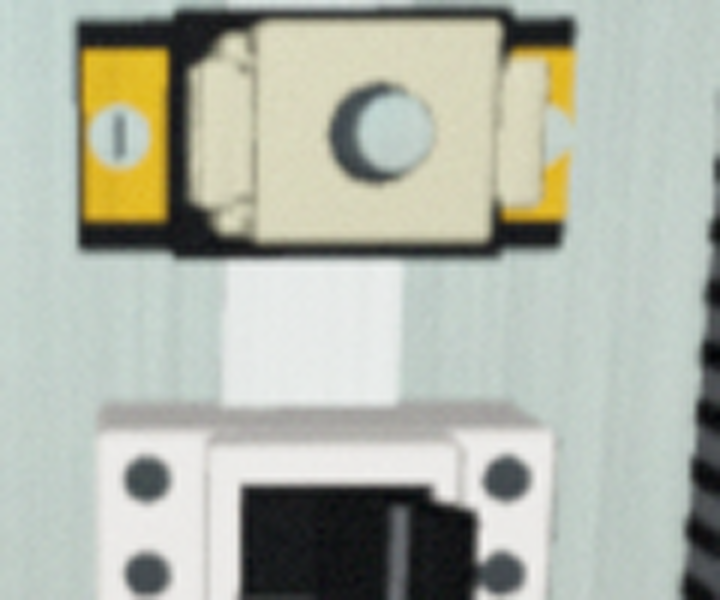

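The right edge of the toggle is at 478 px, against 481 predicted for angle 1.0 and 465 for 0.9, so it's fully off. Now I'll measure the blown carrier itself.

Run:
```python
from h import *
s=arm.observe();i=eyes.get_image('wrist')
f=lambda p:((p[0]+.5)/6-.5+260,(p[1]+.5)/6-.5+110)
for n,p,z in[('TL',(258,20),.097),('TR',(503,20),.097),('BL',(255,243),.097),('BR',(497,243),.097),('padL',(190,130),.09),('padR',(547,130),.09),('pin',(396,130),.115)]:
    print(n,tocab(wplane(i,s,f(p),z)))
delta(cab(0,-79.5),.2)
```

```text
TL [-18.2 -64.3]
TR [ 17.2 -64.3]
BL [-18.  -95.9]
BR [ 18.1 -96. ]
padL [-27.6 -79.6]
padR [ 26.2 -79.6]
pin [ -0.4 -79.8]
tool d mm [71.7 40.3  6.8] turn -0.05 pos [ 0.5638 -0.0875  0.2064] tooly -7.73 z [-0.0047  0.0101 -0.9999] F [-0.1 -0.3 -0.3] w 0.003 t 5.4
```

```bash
python3 -m inch '[[[0,36,20,0,0],[0,36,20,0,0],[0,0,0,0,0],[0,0,0,0,0]]]' 25
python3 -c "
from h import *
delta(cab(-.3,-80),.15)"
```

```text
clock: 5.8
position: [0.6129, -0.0208, 0.2014]
ee_rot: [-2.358, -2.053, 0.007]
force: [-0.4, -0.5, 0.6]
width: 0.306
tool d mm [-1.7  1.  51.4] turn -0.24 pos [ 0.6129 -0.0208  0.2014] tooly -7.91 z [-0.0128  0.0082 -0.9999] F [-0.4 -0.5  0.6] w 0.306 t 5.8
```

```bash
python3 -m inch '[[[0,-2,1,0,0],[0,0,0,0,0],[0,0,0,0,0],[0,0,0,0,0],[0,0,0,0,0],[0,0,0,0,0],[0,0,0,0,0],[0,0,0,0,0]]]' 25
python3 -c "
from h import *
delta(cab(-.3,-80),.061)"
```

```text
clock: 6.6
position: [0.6115, -0.0267, 0.2001]
ee_rot: [-2.362, -2.047, 0.011]
force: [0.3, -0.4, 1.4]
width: 0.983
tool d mm [  4.    3.2 139.1] turn -0.51 pos [ 0.6115 -0.0267  0.2001] tooly -8.19 z [-0.0158  0.0072 -0.9998] F [ 0.3 -0.4  1.4] w 0.983 t 6.6
```

```bash
python3 -m inch '[[[0,4,3,20,-0.5],[0,0,0,20,0],[0,0,0,20,0],[0,0,0,15,0]]]' 25
python3 -c "
from h import *
delta(cab(-.3,-80),.061)"
```

```text
clock: 7.0
position: [0.6165, -0.0224, 0.1258]
ee_rot: [-2.355, -2.061, 0.003]
force: [-0.0, -0.2, 0.6]
width: 1.0
tool d mm [-0.8 -2.8 64.8] turn 0.04 pos [ 0.6165 -0.0224  0.1258] tooly -7.63 z [-0.0091  0.0079 -0.9999] F [-0.  -0.2  0.6] w 1.0 t 7.0
```

```bash
python3 -m inch '[[[0,-0.5,-2.5,16,0],[0,0,0,16,0],[0,0,0,15,0],[0,0,0,10,0],[0,0,0,4,0]]]' 25
python3 -c "
from h import *
delta(cab(-.3,-80),.062)"
```

```text
clock: 7.5
position: [0.6128, -0.0214, 0.061]
ee_rot: [-2.354, -2.061, 0.005]
force: [-0.3, -0.3, -0.1]
width: 1.0
tool d mm [-0.8  0.3 -1. ] turn 0.1 pos [ 0.6128 -0.0214  0.061 ] tooly -7.58 z [-0.0107  0.0078 -0.9999] F [-0.3 -0.3 -0.1] w 1.0 t 7.5
```

Centred within 1 mm. Closing on the catches.

```bash
python3 -m inch '[[[1,-0.5,0,0,0],[1,0,0,0,0],[1,0,0,0,0],[1,0,0,0,0],[1,0,0,0,0],[1,0,0,0,0],[1,0,0,0,0],[1,0,0,0,0]]]' 25
python3 -c "
from h import *
delta(cab(-.3,-80),.062)
i=eyes.get_image('wrist')['frame'];cv2.imwrite('pics/w6.png',i)"
```

```text
clock: 8.3
position: [0.6142, -0.0221, 0.0635]
ee_rot: [-2.355, -2.062, 0.0]
force: [-1.3, -0.1, 0.6]
width: 0.41
tool d mm [-0.3 -1.1  1.5] turn 0.1 pos [ 0.6142 -0.0221  0.0635] tooly -7.58 z [-0.0074  0.0081 -0.9999] F [-1.3 -0.1  0.6] w 0.41 t 8.3
```

View pics/w6.png

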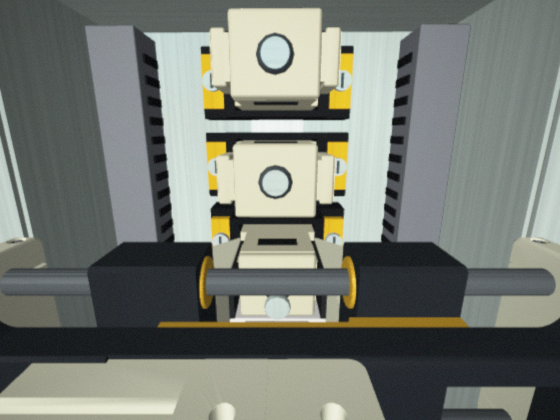

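Fingers stopped at about 38 mm, so both catches look fully in. Lifting slowly.

```bash
python3 -m inch '[[[1,0,0,-3,0],[1,0,0,-4,0],[1,0,0,-6,0],[1,0,0,-8,0]]]' 30
python3 -c "
from h import *
delta(cab(-.3,-80),.29)"
```

```text
clock: 8.75
position: [0.6131, -0.0221, 0.0843]
ee_rot: [-2.354, -2.061, 0.004]
force: [0.1, 0.4, -2.0]
width: 0.403
tool d mm [   1.2   -2.4 -205.7] turn 0.1 pos [ 0.6131 -0.0221  0.0843] tooly -7.58 z [-0.0105  0.0079 -0.9999] F [ 0.1  0.4 -2. ] w 0.403 t 8.75
```

Wrist force is -2 N, the carrier's weight, with no snag. Continuing straight up.

```bash
python3 -m inch '[[[1,0,0,-15,0],[1,0,0,-20,0],[1,0,0,-25,0],[1,0,0,-25,0],[1,0,0,-25,0],[1,0,0,-25,0],[1,0,0,-25,0],[1,0,0,-20,0],[1,0,0,-15,0],[1,0,0,-10,0],[1,0,0,-4,0],[1,0,0,0,0]]]' 30
python3 -c "
from h import *
delta(cab(-.3,-80),.29)
for n in('scene','side','wrist'):cv2.imwrite('pics/%s7.png'%n,eyes.get_image(n)['frame'])"
```

```text
clock: 9.95
position: [0.6138, -0.025, 0.309]
ee_rot: [-2.358, -2.06, 0.0]
force: [0.3, 0.5, -2.5]
width: 0.409
tool d mm [ 2.5 -1.  19. ] turn -0.02 pos [ 0.6138 -0.025   0.309 ] tooly -7.7 z [-0.0072  0.0078 -0.9999] F [ 0.3  0.5 -2.5] w 0.409 t 9.95
```

View pics/scene7.png

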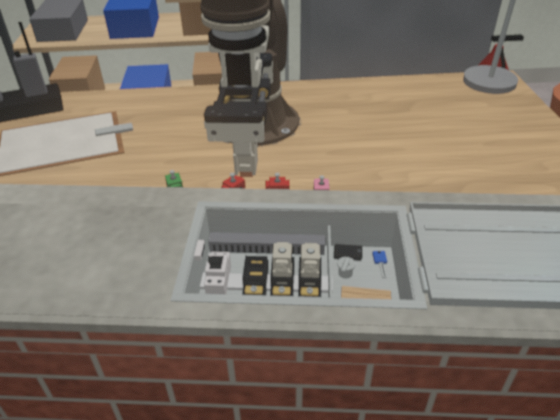

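View pics/side7.png

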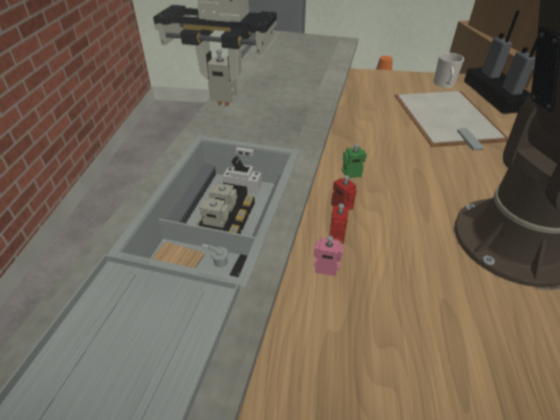

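View pics/wrist7.png

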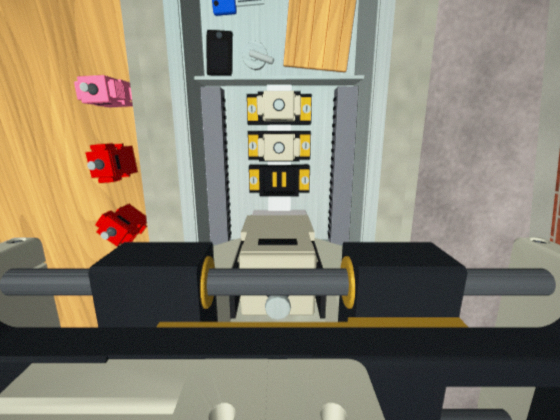

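The carrier is held with its pin up at wrist (277,308). Its base is empty at (279,180), the two sound carriers are home, and the odds and ends are untouched. The underside is about 0.175 m above the rim. I'll let it settle, check stillness and hand in.

```bash
python3 -m inch '[[[1,0,0,0,0],[1,0,0,0,0],[1,0,0,0,0],[1,0,0,0,0],[1,0,0,0,0]]]' 30
python3 - <<'E'
from h import *
delta(cab(-.3,-80),.29)
i=eyes.get_image('side')['frame'];c=i[0:200,140:300]
cv2.imwrite('pics/s8.png',cv2.resize(c,None,fx=3,fy=3,interpolation=2))
delta(cab(-.3,-80),.29);print(np.abs(arm.observe()['dq']).max())
E
```

```text
clock: 10.6
position: [0.6124, -0.0246, 0.3053]
ee_rot: [-2.355, -2.058, 0.008]
force: [0.6, -0.3, -2.9]
width: 0.406
tool d mm [ 2.4  0.5 15.3] turn -0.02 pos [ 0.6124 -0.0246  0.3053] tooly -7.69 z [-0.0133  0.0072 -0.9999] F [ 0.6 -0.3 -2.9] w 0.406 t 10.6
tool d mm [ 2.4  0.5 15.3] turn -0.02 pos [ 0.6124 -0.0246  0.3053] tooly -7.7 z [-0.0133  0.0072 -0.9999] F [ 0.  -1.  -1.9] w 0.407 t 10.65
0.0023874691584471587
```

View pics/s8.png

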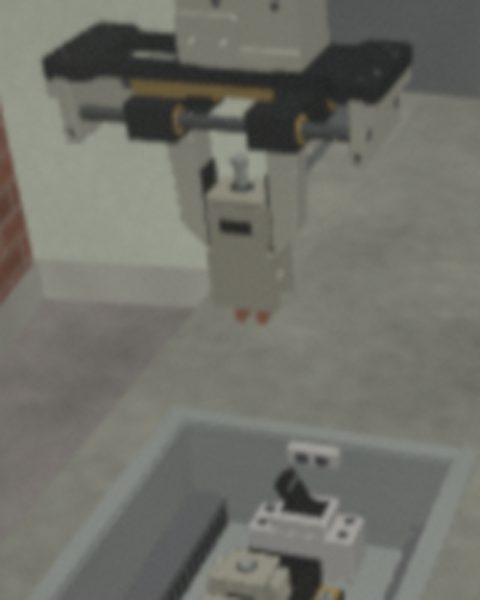

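The side view shows the carrier level and pinched at (240,240), with the toggle still off at (290,490). The arm is still, so I'm handing in.

```bash
python3 -c "
from cell import workorder
print(workorder.sign_off())"
```

```text
the job is handed in; nothing more can be done
None
```

I switched the isolator off, then pinched the blown carrier (the one nearest the isolator, at y -80), lifted it straight out and handed the job in at about 10.7 s of the 42 s allowed.

**Last checks:**
- **Toggle:** two camera views matched the fully-off angle, about 1.0 rad, and it was still off at the end.
- **Carrier:** it was held at an opening of about 37.5 mm. That is a little under the 40 mm expected with both catches fully in. I put that down to finger give and did not look into it further. The wrist read its weight, about 2 N.
- **Height:** its underside was about 170 mm above the rim.
- **Level and still:** the tool was tilted about 0.9°, and joint speeds were at most 0.0024 rad/s.
- **Everything else:** the two sound carriers were in their bases, and the odds and ends and look-alikes looked untouched.

**What went wrong:** when the toggle hit its end stop, the measured wrist force reached about 75 N before I backed off. That is below the 120 N wrist limit. Only the closed fingertips appeared to be touching anything, so I don't think the 40 N limit on the arm and gripper body applied. The force was still higher than I intended. I read the force only at the end of each move, so a brief higher peak could have been missed.

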